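# Pack the gel casting box with the filler block that fits

## Robot

A 6-joint arm with a two-finger parallel gripper is mounted at the origin on the work surface. World frame = base frame: x ahead of the robot, y to its left, z up, the work surface at z = 0. Lengths are in m, angles in rad, forces in N, time in s.
With the tool pointing down it reaches from about 0.4 to 0.825 m from the base axis. Payload 7 kg.
Tool frame: the origin (TCP) lies midway between the tips of the shut fingers; the grasp point (between the pads) lies 19 mm behind it (robot.hold_point_z is the y of the grasp point in the tool frame, in m); y points along the fingers, x is the direction in which the jaws open and shut, and the axes are right-handed (so a half turn about y gives the same grasp; the last joint's range is limited). The gripper opens to 85 mm and grips with 20 to 120 N. Pads are 22 mm wide; open, the fingers measure 114 mm over their backs; the gripper's body (76 mm by 85 mm) begins 54 mm behind the grasp point. The pads swing forward as they close: fully open they stand 13 mm farther back than shut.
Start: joints at [1.531, 0.359, 0.012, 0, -1.224, -0.288], TCP at [0.217, 0.639, 0.231] pointing down, gripper open.
Joint ranges: [-3.07, 3.07], [-1.43, 2.12], [-1.02, 1.25], [-3.03, 1.67], [-3.05, -0], [-3.03, 3.03]. Speed limits (rad/s): [2.39, 2.39, 3.01, 3.14, 3.14, 3.14].

## Interface

Orientations are given as a rotation vector (axis times angle).
In Python, from bench import robot gives the robot as it stands.
- The arm moves only by the tool play_rows, never from a script. Its argument "motion" is one flat list of numbers, 4 for each row, row after row: the shift along the world's x, y, z in mm, then the turn about the world's z in rad. A call has 1 to 20 rows; each row shifts and turns the commanded pose from where the row before left it; what a row does not reach is not made up. A row lasts 1/10 s, in which the tool goes at most 50 mm and 8.59 degrees, less where a joint would pass 70% of its speed; a pose out of reach is approached as far as the arm can. A call is refused whole if a number of a shift passes 50 or a number of a turn 0.15, either way. A call with a gripper value outside its range is refused whole. "jaw" is the opening, from 0 (shut) to 1 (fully open), set as the call begins (left out, the last holds). The fingers move at their own pace and stop on an object; the grip force is fixed at half the most. Time passes only in rows, so rows that do not move let the fingers close. It gives the time, the measured TCP pose, the force and the opening at its end, in the units of the state.
- robot.observe(): the state, without advancing time (a new reading comes with each control period).
- robot.capture(name): name is "scene" or "side" or "wrist"; returns (picture, depth): 400x640x3 uint8, red, green, blue; 400x640 float32, m along the optical axis (not along the pixel's ray), 0 where there is no reading.
- robot.calibration(name): a dict with "fx", "fy", "cx", "cy" (pixels), "pose" (4x4, takes a point from camera to world coordinates). Camera axes: x right, y down, z forward; pixel columns grow to the right and rows downward; lengths in m; the calibration is good to about 2 mm. The wrist camera is an equidistant fisheye: a pixel r from the principal point sees the ray r / f radians off the axis. A picture is of the moment at which its call begins: read the wrist's pose just before it. calibration takes no time and is no camera call; for the wrist camera it gives the pose at the moment of the call.
- robot.close_job(): hands the job in, once; it reports no verdict.
The state is a dict: "time_s": time; "qpos": joint angles; "joint_vel": joint speeds; "tau": joint torques, N m; "tcp_pos": TCP position; "tcp_rot": TCP orientation; "wrist_force": force on the tool from outside, world axes, zero at the start; "ft_torque": the same for the moment, N m; "finger_gap": opening from 0.0 (shut) to 1.0 (fully open).
Only numpy, scipy, OpenCV 4.12 (cv2) and the standard library are available. Lean on these libraries where they do the work, as an engineer would, in place of code of your own. Each camera call takes 0.05 s, during which the arm holds its last target.

## Task

Make the gel casting box ready to pour: by feel, find which of the four white filler blocks is the thickest that still drops into the gap between the stack of glass cassettes and the pressure plate, and lower it in gently, tab up and right down on the chamber floor, without forcing it. Then push the pressure plate up by its upright handle firmly until the block is pinched snug against the glass. Leave the other three blocks standing on the bench, and do not shove or tip anything else that stands there.

Things in the scene. Friction and masses are not known exactly. Their poses are not given: they have to be found in the camera images.
- caster: Gel casting box, fixed to the bench; open chamber on a base 158 x 124 mm. Origin under it on the bench; z up; +x from the grey end block (x = -88 to -56 mm, 92 high) past glass stack and gap to the pressure plate; handle ends at x = 93. Chamber floor 8 mm above the bench. Clear side walls 104 mm apart inside (y = -52 to 52), 70 high; rear wall x = 49 to 61, 58 high.
- stack_face (a point): Centre of the exposed face of the stack of upright glass cassettes (100 mm wide, 80 tall, top 88 mm above the bench); the point is 48 mm above the bench. Its +x points across the gap to the pressure plate. The stack is packed tight against the end block and does not move.
- press_face (a point): Centre of the face of the white pressure plate that looks at the stack (plate 100 mm wide, 10 thick, top 78 mm above the bench); 48 mm above the bench. The gap is the distance from stack_face to press_face along the caster's x: 19 to 42 mm with the plate drawn back, as found. Axes as the caster's.
- press (a joint): Travel of the pressure plate towards the stack, m: 0 = drawn back (as found), 0.0085 = end stop, so it takes up only the last 8 mm of play. About 4 N of sliding friction; it stays where it is left. Push with 10 to 20 N: a block that fits stops it short of the end stop.
- push_pad (a point): Middle of the outer (+x) face of the pressure plate's upright handle, 100 mm above the bench. The upright is 50 mm wide, 8 thick, from 62 to 122 mm above the bench, outside the rear wall, on a 40 mm wide arm from the plate (62 to 70 mm above the bench). Push it along the caster's -x. Axes as the caster's.
- filler_a_mid (a point): Loose white filler block: slab 94 mm wide (y), 80 tall, with a centred grip tab on top 44 wide (y), 46 tall; 126 mm in all, of one thickness (x) throughout. The four are 18, 24, 30 and 36 mm thick (0.2 to 0.5 kg); which is which is not told but felt: by gripping across the tab or by trial. Point: its centre, 63 mm above its foot, z up; stands on the bench. Front and back alike.
- filler_b_mid (a point): Loose white filler block: slab 94 mm wide (y), 80 tall, with a centred grip tab on top 44 wide (y), 46 tall; 126 mm in all, of one thickness (x) throughout. The four are 18, 24, 30 and 36 mm thick (0.2 to 0.5 kg); which is which is not told but felt: by gripping across the tab or by trial. Point: its centre, 63 mm above its foot, z up; stands on the bench. Front and back alike.
- filler_c_mid (a point): Loose white filler block: slab 94 mm wide (y), 80 tall, with a centred grip tab on top 44 wide (y), 46 tall; 126 mm in all, of one thickness (x) throughout. The four are 18, 24, 30 and 36 mm thick (0.2 to 0.5 kg); which is which is not told but felt: by gripping across the tab or by trial. Point: its centre, 63 mm above its foot, z up; stands on the bench. Front and back alike.
- filler_d_mid (a point): Loose white filler block: slab 94 mm wide (y), 80 tall, with a centred grip tab on top 44 wide (y), 46 tall; 126 mm in all, of one thickness (x) throughout. The four are 18, 24, 30 and 36 mm thick (0.2 to 0.5 kg); which is which is not told but felt: by gripping across the tab or by trial. Point: its centre, 63 mm above its foot, z up; stands on the bench. Front and back alike.
- tube_rack_mid (a point): Bystander: low turquoise tube rack 84 x 52 mm, 42 mm tall (50 with tube caps); its centre.
- tip_box_mid (a point): Bystander: pipette tip box, blue base and clear lid, 78 x 58 mm, 64 mm tall; its centre.
- dish_mid (a point): Bystander: clear open staining dish 88 x 66 mm, 28 mm tall; its centre.
- wash_bottle_mid (a point): Bystander: white wash bottle, 60 mm diameter, 165 mm tall with its spout; its centre, 80 mm up.
- reagent_bottle_mid (a point): Bystander: amber bottle with blue cap, 66 mm diameter, 118 mm tall; its centre.
- beaker_mid (a point): Bystander: empty glass beaker, 70 mm diameter, 85 mm tall; its centre.
Mind the look-alikes: they are no part of the job. What is shaped like the part that bears filler_c_mid but brown or turquoise is not meant. What is shaped like the part that bears filler_b_mid but blue is not meant.

How it is judged:
By the outcome, as a careful person would: the job done as asked, in the order asked, and still so for the second after the job is handed in, with the robot touching nothing.
It also fails if it takes over 69 s, if anything falls off the work surface, if the arm or the gripper's body presses on something with over 40 N, if the wrist force passes 120 N, or if a joint passes its speed limit or range.

## Working session

There is one attempt and no reset: what is moved stays moved. The work goes in short steps, Python scripts to look and compute and a tool call to move; the robot and the scene stay as the last step left them, time stands still between calls to the robot, and variables do not carry over. Pictures are saved under pics/ and viewed, and the job is handed in when it is done.

Besides the shell and the picture viewer there is one more tool, called after "Emit:" by a JSON object that holds its "fn" and its "kwargs". play_rows: Moves the arm, as the interface text tells. Its arguments: {"type":"object","properties":{"motion":{"type":"array","items":{"type":"number"}},"jaw":{"type":"number"}},"required":["motion"]}

```bash
ls; mkdir -p pics; cat > h.py <<'E'
import numpy as np, cv2
from bench import robot
def snap(n,f):
    K=robot.calibration(n); p,d=robot.capture(n)
    cv2.imwrite(f'pics/{f}.png',p[:,:,::-1]); np.savez(f'pics/{f}.npz',p=p,d=d,pose=K['pose'],k=[K['fx'],K['fy'],K['cx'],K['cy']])
    return p,d,K
def load(f):
    z=np.load(f'pics/{f}.npz'); return z['p'],z['d'],z['pose'],z['k']
def cloud(f):
    p,d,T,k=load(f); v,u=np.mgrid[0:400,0:640]
    c=np.stack([(u-k[2])/k[0]*d,(v-k[3])/k[1]*d,d],-1)
    w=c@T[:3,:3].T+T[:3,3]; w[d==0]=np.nan
    return p,w
E
python3 - <<'E'
from h import *
for n in ['scene','side']:
    p,d,K=snap(n,n+'0'); print(n,{k:np.round(v,3) for k,v in K.items()},(d>0).mean())
s=robot.observe();print(s)
E
```

```text
pics
scene {'fx': np.float64(363.558), 'fy': np.float64(363.558), 'cx': np.float64(320.219), 'cy': np.float64(205.721), 'pose': array([[ 0.679,  0.435, -0.591,  1.182],
       [ 0.734, -0.425,  0.53 , -0.527],
       [-0.021, -0.793, -0.608,  0.729],
       [ 0.   ,  0.   ,  0.   ,  1.   ]])} 0.9960859375
side {'fx': np.float64(412.742), 'fy': np.float64(412.742), 'cx': np.float64(326.524), 'cy': np.float64(198.418), 'pose': array([[ 0.868, -0.382,  0.318,  0.239],
       [-0.496, -0.642,  0.585, -0.624],
       [-0.019, -0.665, -0.746,  0.909],
       [ 0.   ,  0.   ,  0.   ,  1.   ]])} 0.99601171875
{'time_s': 0.1, 'qpos': array([ 1.53107020e+00,  3.59327850e-01,  1.11612270e-02, -3.16512020e-04,
       -1.22410090e+00, -2.88108474e-01]), 'joint_vel': array([ 0.00019119, -0.00242192,  0.0024704 ,  0.00011884, -0.00092465,
       -0.0001875 ]), 'tau': array([-7.07881627e-04, -5.84765232e+01,  2.94114000e+01,  6.95454419e+00,
       -3.21024359e-03,  7.57556450e-06]), 'tcp_pos': array([0.21722428, 0.63864035, 0.23045247]), 'tcp_rot': array([-1.03702473,  1.44594122, -1.44768227]), 'wrist_force': array([-0.28800278,  0.01736348,  0.89697661]), 'ft_torque': array([-0.02185362,  0.02198981, -0.01137831]), 'finger_gap': 1.0011531851602922}
```

View pics/scene0.png

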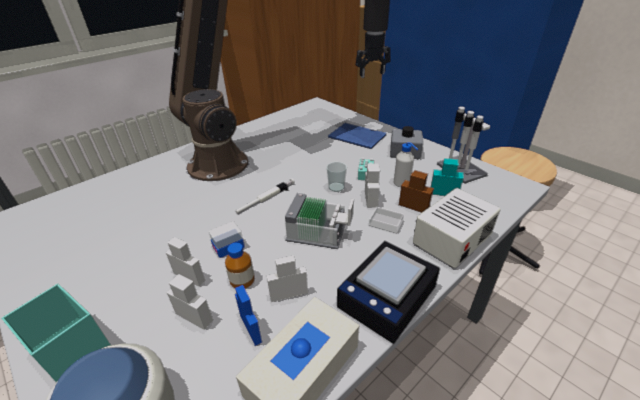

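View pics/side0.png

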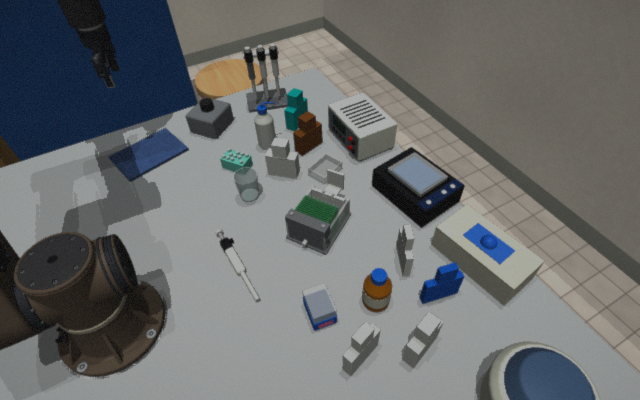

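The four white blocks are at scene (185,262), (190,302), (287,280) and (373,188). In the side view they are at (361,347), (422,338), (405,250) and (283,158). The look-alikes (brown, turquoise, blue) are at scene (416,191), (448,178) and (248,315), and they're excluded by colour. Next I measure everything from the depth clouds.

```bash
python3 - <<'E'
from h import *
seeds={'side0':[(361,347),(422,338),(405,250),(283,158)],'scene0':[(185,262),(190,302),(287,280),(373,188)]}
for f in ['side0','scene0']:
    p,w=cloud(f)
    hsv=cv2.cvtColor(p,cv2.COLOR_RGB2HSV)
    white=(hsv[...,1]<60)
    top=white&(w[...,2]>0.119)&(w[...,2]<0.134)&(w[...,0]>0.2)&(w[...,0]<1.0)&(abs(w[...,1])<0.8)
    sh=white&(w[...,2]>0.073)&(w[...,2]<0.087)
    for nm,m in(('tabtop',top),('shoulder',sh)):
        n,l,st,c=cv2.connectedComponentsWithStats(m.astype(np.uint8))
        for i in range(1,n):
            if st[i,4]<15: continue
            q=w[l==i]
            if not(abs(q[:,0].mean()-.6)<.4 and abs(q[:,1].mean())<.7):continue
            r=cv2.minAreaRect((q[:,:2]*1000).astype(np.float32))
            print(f,nm,st[i,4],'px',np.round(c[i]),'xyz',np.round(q.mean(0)*1000),'rect',np.round(r[0]),np.round(r[1]),round(r[2]))
E
python3 - <<'E'
import cv2
a=cv2.imread('pics/side0.png');b=cv2.imread('pics/scene0.png')
cv2.imwrite('pics/c1.png',cv2.resize(a[170:270,270:430],None,fx=5,fy=5,interpolation=2))
cv2.imwrite('pics/c2.png',cv2.resize(b[150:260,270:430],None,fx=5,fy=5,interpolation=2))
E
```

```text
side0 tabtop 21 px [276.  73.] xyz [709. 587. 127.] rect [709. 586.] [ 8. 19.] 79
side0 tabtop 21 px [264.  75.] xyz [669. 598. 127.] rect [668. 599.] [11. 20.] 55
side0 tabtop 18 px [252.  77.] xyz [629. 610. 126.] rect [631. 612.] [12. 13.] 46
side0 tabtop 42 px [263. 116.] xyz [574. 393. 123.] rect [573. 396.] [24. 35.] 62
side0 tabtop 145 px [280. 143.] xyz [564. 249. 124.] rect [565. 251.] [40. 45.] 46
side0 tabtop 30 px [334. 171.] xyz [641.  68. 121.] rect [641.  67.] [10. 47.] 34
side0 tabtop 127 px [408. 232.] xyz [ 686. -201.  124.] rect [ 687. -200.] [45. 18.] 63
side0 tabtop 330 px [428. 324.] xyz [ 581. -404.  124.] rect [ 582. -404.] [44. 30.] 18
side0 tabtop 277 px [363. 333.] xyz [ 457. -354.  124.] rect [ 458. -354.] [44. 24.] 16
side0 shoulder 17 px [265.  86.] xyz [671. 607.  79.] rect [673. 612.] [32. 14.] 67
side0 shoulder 230 px [208. 111.] xyz [446. 573.  75.] rect [447. 587.] [114. 101.] 43
side0 shoulder 17 px [330. 113.] xyz [788. 348.  80.] rect [789. 347.] [ 4. 28.] 2
side0 shoulder 73 px [265. 129.] xyz [569. 382.  80.] rect [570. 388.] [30. 59.] 69
side0
[... 3642 characters left out ...]
px [434. 268.] xyz [917.  71.  74.] rect [917.  67.] [17. 29.] 10
scene0 shoulder 239 px [286. 275.] xyz [ 692. -201.   80.] rect [ 689. -198.] [94. 21.] 63
scene0 shoulder 39 px [350. 288.] xyz [ 822. -119.   76.] rect [ 822. -119.] [16. 18.] 35
scene0 shoulder 271 px [191. 300.] xyz [ 603. -401.   80.] rect [ 584. -403.] [96. 31.] 19
scene0 shoulder 5019 px [298. 354.] xyz [ 863. -307.   80.] rect [ 860. -299.] [121. 231.] 8
scene0 shoulder 43 px [373. 302.] xyz [ 882. -111.   76.] rect [ 881. -111.] [14. 17.] 75
scene0 shoulder 43 px [387. 310.] xyz [ 916. -107.   76.] rect [ 915. -106.] [14. 15.] 73
scene0 shoulder 71 px [164. 386.] xyz [ 747. -525.   80.] rect [ 744. -523.] [ 5. 56.] 59
```

View pics/c1.png

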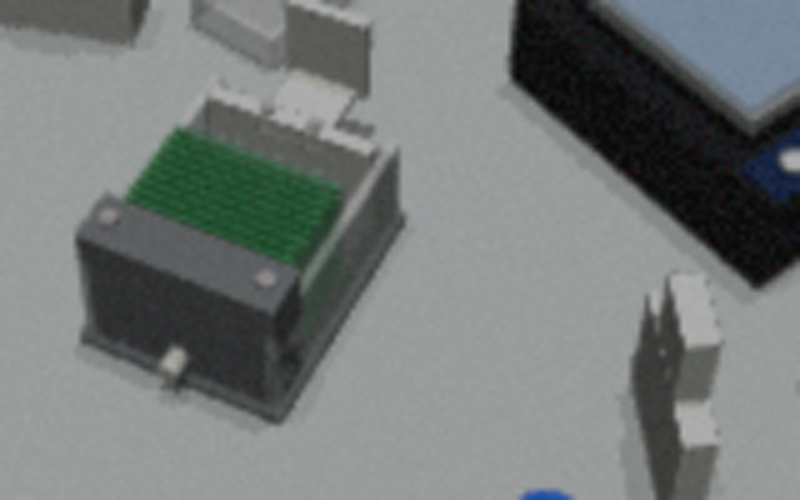

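View pics/c2.png

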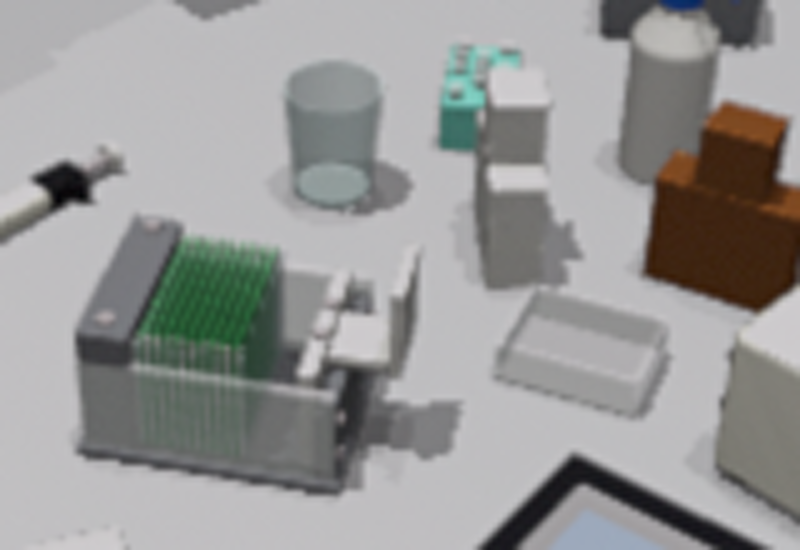

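```bash
python3 - <<'E'
from h import *
for f in ['side0','scene0']:
    p,w=cloud(f)
    hsv=cv2.cvtColor(p,cv2.COLOR_RGB2HSV)
    best=None
    # yaw from plate top
    m=(hsv[...,1]<60)&(abs(w[...,2]-.078)<.005)&(np.hypot(w[...,0]-.606,w[...,1]-.042)<.058)
    n,l,st,c=cv2.connectedComponentsWithStats(m.astype(np.uint8)); i=1+np.argmax(st[1:,4])
    q=w[l==i]*1000; r=cv2.minAreaRect(q[:,:2].astype(np.float32)); print(f,r)
    for deg in (32.5,33.5,34.5):
        a=np.radians(deg);X=np.array([np.cos(a),np.sin(a)]);Y=np.array([-X[1],X[0]])
        o=np.array([569,18])
        d=w[...,:2]*1000-o; cx=d@X; cy=d@Y; z=w[...,2]*1000
        g=(hsv[...,1]>70)&(hsv[...,0]>40)&(hsv[...,0]<90)&(abs(cx)<90)&(abs(cy)<60)&(z>15)
        t=g&(z>83)&(z<94)
        fc=g&(z<82)&(z>20)
        print(deg,'stack top x pct',np.percentile(cx[t],[1,50,99]),'y',np.percentile(cy[t],[1,99]),t.sum(),'z',np.median(z[t]))
        k=l==i; print('  plate x',np.percentile(cx[k],[2,50,98]),'y',np.percentile(cy[k],[2,98]))
        print('  face x',np.percentile(cx[fc],[5,25,50,75,95]),fc.sum())
        hd=(hsv[...,1]<60)&(z>115)&(z<128)&(abs(cy)<40)&(cx>70)&(cx<105); print('  hnd x',np.percentile(cx[hd],[2,50,98]),np.percentile(cy[hd],[2,50,98]))
E
```

```text
side0 ((604.8351440429688, 42.16941452026367), (12.898737907409668, 98.69345092773438), 33.938697814941406)
32.5 stack top x pct [-53.27760197 -25.31536635   3.59047833] y [-49.12730745  47.64733328] 470 z 85.8111924424062
  plate x [37.02603737 42.01552903 48.64848948] y [-46.72681403  47.12593024]
  face x [-45.14168487 -37.66413018 -23.20002644  -9.58734935   2.32500365] 114
  hnd x [81.89184473 86.15337871 93.1483201 ] [-21.55001602   1.50435958  24.73238264]
33.5 stack top x pct [-53.35209455 -25.27030751   3.90709533] y [-48.85020552  47.83148473] 470 z 85.8111924424062
  plate x [37.30127024 41.67884855 48.88928024] y [-47.43196391  46.45770996]
  face x [-45.28274812 -37.69332019 -23.1274154  -10.13742626   2.5176919 ] 114
  hnd x [81.97626147 86.27222828 92.84835782] [-23.03022569  -0.04269151  23.2149067 ]
34.5 stack top x pct [-53.66332281 -25.06812079   4.12760032] y [-48.44040984  48.34188928] 470 z 85.8111924424062
  plate x [37.012966   41.52813377 49.18254185] y [-48.12266555  45.77533822]
  face x [-45.82106767 -37.08837684 -23.04313467 -10.22509245   2.68434126] 114
[... 580 characters left out ...]
[-54.56441451 -22.37425381   8.94299597] y [-47.07491714  39.66213351] 298 z 87.92243816419148
  plate x [40.98598415 46.75374026 50.73565376] y [-50.32496886  48.3775669 ]
  face x [-54.70448118 -34.52940288 -14.40883668   8.41802237   9.36774108] 106
  hnd x [86.71838271 90.71377938 94.41789345] [-25.27827521  -5.40733263  21.83279761]
34.5 stack top x pct [-54.06527185 -22.43395925   8.51868328] y [-47.14381313  40.3644358 ] 298 z 87.92243816419148
  plate x [40.52161578 46.60195042 51.56456241] y [-51.15869776  47.55394509]
  face x [-54.36303576 -34.45205397 -14.08625058   7.74397973   9.13672711] 106
  hnd x [86.31423982 90.72455871 94.50427232] [-26.88444923  -6.98449207  20.26013555]
```

```bash
python3 - <<'E'
from h import *
from scipy.spatial.transform import Rotation as R
s=robot.observe(); M=R.from_rotvec(s['tcp_rot']).as_matrix(); print(np.round(M,3), np.degrees(np.arctan2(M[1,0],M[0,0])), robot.hold_point_z)
p,w=cloud('side0')
hsv=cv2.cvtColor(p,cv2.COLOR_RGB2HSV)
for nm,m in {'amber':(hsv[...,0]<22)&(hsv[...,1]>120),'blue':(hsv[...,0]>100)&(hsv[...,0]<130)&(hsv[...,1]>120)}.items():
    m=m&(w[...,2]>.03)&(w[...,2]<.2)&(abs(w[...,0]-.6)<.25)
    n,l,st,c=cv2.connectedComponentsWithStats(m.astype(np.uint8))
    for i in range(1,n):
        if st[i,4]>40: q=w[l==i]*1000; print(nm,c[i].round(),np.percentile(q,[3,50,97],axis=0).round())
a=cv2.imread('pics/side0.png'); cv2.imwrite('pics/c3.png',cv2.resize(a[230:380,320:480],None,fx=5,fy=4,interpolation=2))
E
```

```text
[[-0.322 -0.     0.947]
 [-0.947 -0.001 -0.322]
 [ 0.001 -1.     0.   ]] -108.78971904141369 -0.0187
amber [307. 130.] [[643. 291.  33.]
 [679. 305.  78.]
 [728. 329. 125.]]
amber [377. 289.] [[ 533. -288.   67.]
 [ 550. -273.   81.]
 [ 586. -238.   93.]]
blue [144.  12.] [[ 354. 1415.   34.]
 [ 436. 1425.   88.]
 [ 537. 1435.  147.]]
blue [263. 108.] [[563. 388. 135.]
 [577. 399. 148.]
 [613. 414. 162.]]
blue [429. 202.] [[ 797. -135.   70.]
 [ 822. -120.   73.]
 [ 849. -104.   76.]]
blue [482. 245.] [[ 826. -353.   77.]
 [ 841. -299.   80.]
 [ 850. -252.   94.]]
blue [443. 280.] [[ 655. -340.   34.]
 [ 693. -329.   78.]
 [ 740. -311.  125.]]
blue [379. 276.] [[ 547. -274.  103.]
 [ 561. -260.  116.]
 [ 578. -243.  119.]]
```

View pics/c3.png

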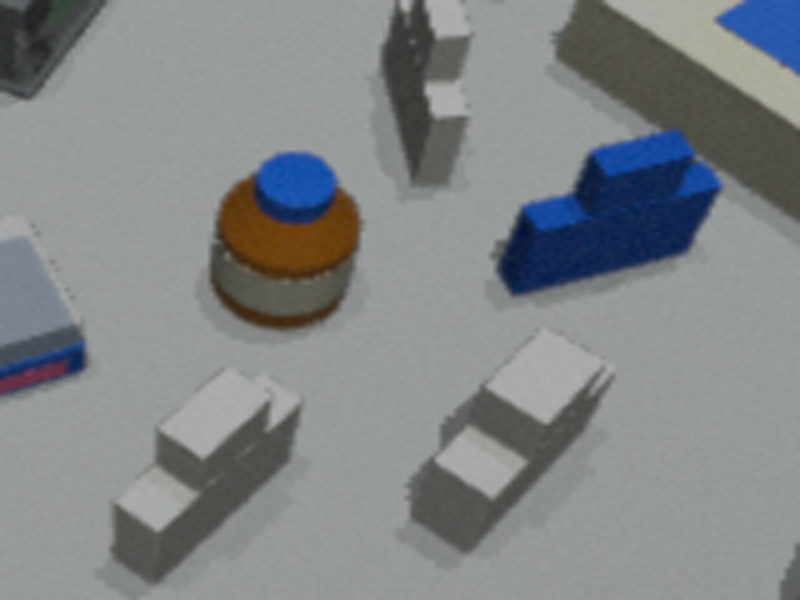

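The block I want is the white one at side (422,338) / scene (190,302). It measures about 30 mm thick (the others about 24, 18 and 36). The crop shows it white, wider than its left neighbour, and separate from the blue look-alike. The gap reads about 32–33 mm from both views. I'll grip it and feel its thickness.

Emit:
{"fn": "play_rows", "kwargs": {"motion": [14.6,-35.5,2,-0.124,14.6,-35.5,2,-0.124,14.6,-35.5,2,-0.124,14.6,-35.5,2,-0.124,14.6,-35.5,2,-0.124,14.6,-35.5,2,-0.124,14.6,-35.5,2,-0.124,14.6,-35.5,2,-0.124,14.6,-35.5,2,-0.124,14.6,-35.5,2,-0.124,14.6,-35.5,0,-0.124,14.6,-35.5,0,-0.124,14.6,-35.5,0,-0.124,14.6,-35.5,0,-0.124,14.6,-35.5,0,-0.124,14.6,-35.5,0,-0.124,14.6,-35.5,0,-0.124,14.6,-35.5,0,-0.124], "jaw": 0.75}}

```text
time_s: 1.9
tcp_pos: [0.4802, -0.0016, 0.2512]
tcp_rot: [-0.879, -1.62, 1.62]
wrist_force: [0.4, 0.6, 0.1]
finger_gap: 0.752
```

Emit:
{"fn": "play_rows", "kwargs": {"motion": [9,-33,0,-0.1,9,-33,0,-0.1,9,-33,0,-0.05,9,-33,0,0,9,-33,0,0,9,-33,0,0,9,-33,0,0,9,-33,0,0,9,-33,0,0,9,-33,0,0,9,-33,0,0,4,-40,0,0,0,0,0,0]}}

```text
time_s: 3.2
tcp_pos: [0.5825, -0.4068, 0.2491]
tcp_rot: [-1.033, -1.445, 1.447]
wrist_force: [1.0, -0.9, -0.6]
finger_gap: 0.749
```

```bash
cat >> h.py <<'E'
from scipy.spatial.transform import Rotation as R
def st():
    s=robot.observe(); M=R.from_rotvec(s['tcp_rot']).as_matrix()
    print('t',round(s['time_s'],2),'tcp',np.round(s['tcp_pos']*1000,1),'yaw',round(np.degrees(np.arctan2(M[1,0],M[0,0])),2),'down',np.round(M[:,1],3),'F',np.round(s['wrist_force'],1),'T',np.round(s['ft_torque'],2),'gap',round(s['finger_gap']*85,2),'q',np.round(s['qpos'],2))
E
python3 -c "
from h import *
st()"
```

```text
t 3.2 tcp [ 582.5 -406.8  249.1] yaw 108.82 down [-0.003  0.    -1.   ] F [ 1.  -0.9 -0.6] T [ 0.01 -0.05 -0.02] gap 63.67 q [-0.34  0.41  0.13  0.   -1.29 -0.91]
```

Emit:
{"fn": "play_rows", "kwargs": {"motion": [0.5,3,-40,0,0,0,-40,0,0,0,-35,0,0,0,-24,0,0,0,-14,0,0,0,-6,0,0,0,0,0,0,0,0,0]}}

```text
time_s: 4.0
tcp_pos: [0.5844, -0.4003, 0.0937]
tcp_rot: [-1.035, -1.45, 1.45]
wrist_force: [-0.1, 0.6, 0.3]
finger_gap: 0.751
```

```bash
python3 -c "
from h import *
st()
snap('wrist','w1');snap('side','s1')"
```

```text
t 4.0 tcp [ 584.4 -400.3   93.7] yaw 109.03 down [ 0.002 -0.001 -1.   ] F [-0.1  0.6  0.3] T [-0.01 -0.01  0.02] gap 63.87 q [-0.33  0.51 -0.07  0.   -0.98 -0.91]
```

View pics/w1.png

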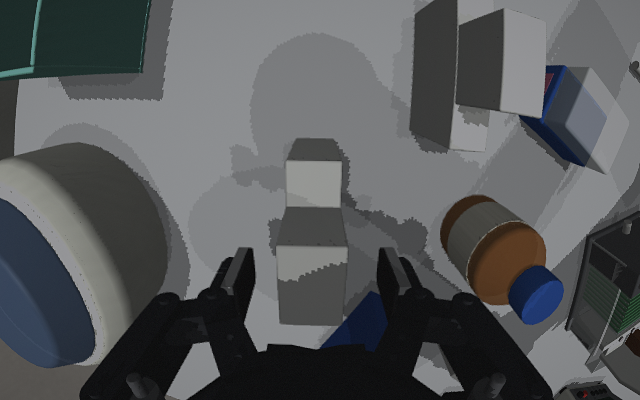

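View pics/s1.png

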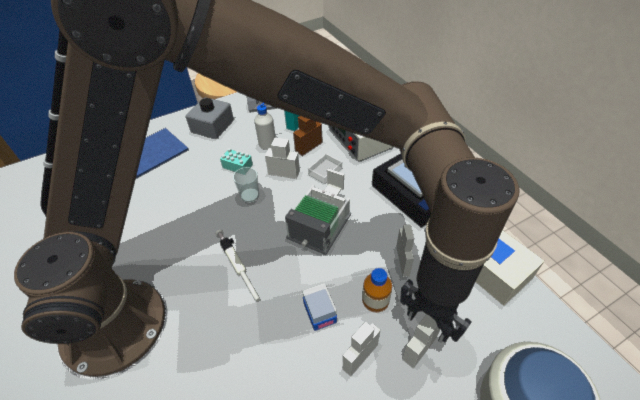

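The tab sits between the open pads, at wrist columns 277–348 with the pads at 252 and 380. It's about 2 mm off centre, so I correct that and close.

Emit:
{"fn": "play_rows", "kwargs": {"motion": [0,-2.5,-2,0,0,0,0,0]}}

```text
time_s: 4.3
tcp_pos: [0.5837, -0.4028, 0.0908]
tcp_rot: [-1.035, -1.45, 1.449]
wrist_force: [0.1, -0.7, -0.5]
finger_gap: 0.755
```

Emit:
{"fn": "play_rows", "kwargs": {"motion": [0,0,0,0,0,0,0,0,0,0,0,0,0,0,0,0,0,0,0,0,0,0,0,0,0,0,0,0,0,0,0,0], "jaw": 0}}

```text
time_s: 5.1
tcp_pos: [0.5839, -0.4026, 0.0906]
tcp_rot: [-1.034, -1.45, 1.45]
wrist_force: [0.1, -1.3, 2.4]
finger_gap: 0.344
```

```bash
python3 -c "
from h import *
st()"
```

```text
t 5.1 tcp [ 583.9 -402.6   90.6] yaw 109.02 down [ 0. -0. -1.] F [ 0.1 -1.3  2.4] T [-0.29 -0.24  0.03] gap 29.2 q [-0.33  0.52 -0.07  0.   -0.98 -0.91]
```

Grip opening is about 29.3 mm, so this is the 30 mm block. I lift it and carry it above the gap.

Emit:
{"fn": "play_rows", "kwargs": {"motion": [0,0,5,0,0,0,15,0,0,0,35,0,0,0,40,0,0,0,40,0,0,0,20,0,0,0,0,0]}}

```text
time_s: 5.8
tcp_pos: [0.5848, -0.4032, 0.2505]
tcp_rot: [-1.041, -1.452, 1.45]
wrist_force: [0.3, -0.9, -2.7]
finger_gap: 0.345
```

Emit:
{"fn": "play_rows", "kwargs": {"motion": [0,15,0,0,0,30,0,-0.06,0,30,0,-0.1,0,30,0,-0.1,0,30,0,-0.1,0,30,0,-0.1,0,30,0,-0.1,0,30,0,-0.1,0,30,0,-0.1,0,30,0,-0.1,0,30,0,-0.1,0,30,0,-0.1,0,30,0,-0.1,0,30,0,-0.1,0,24,0,-0.058,4,4,0,0,0,0,0,0,0,0,0,0]}}

```text
time_s: 7.6
tcp_pos: [0.5869, 0.0301, 0.2444]
tcp_rot: [-1.522, -0.457, 0.46]
wrist_force: [-0.0, -0.1, -2.7]
finger_gap: 0.345
```

```bash
python3 -c "
from h import *
st()
snap('wrist','w2');snap('side','s2');snap('scene','c2s')"
```

```text
t 7.6 tcp [586.9  30.1 244.4] yaw 33.54 down [-0.002 -0.001 -1.   ] F [-0.  -0.1 -2.7] T [-0.09  0.04 -0.  ] gap 29.33 q [ 0.38  0.21 -0.17 -0.   -1.2  -2.94]
```

View pics/w2.png

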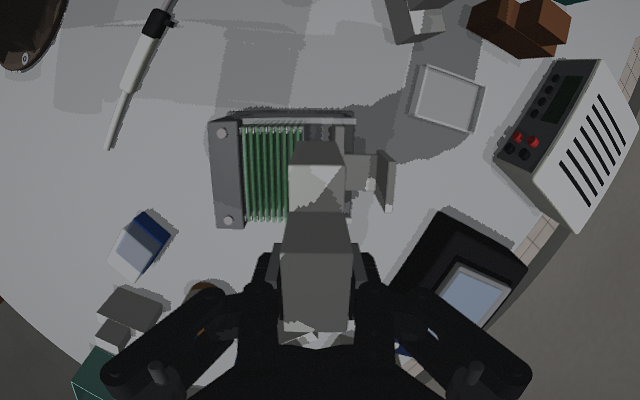

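View pics/s2.png

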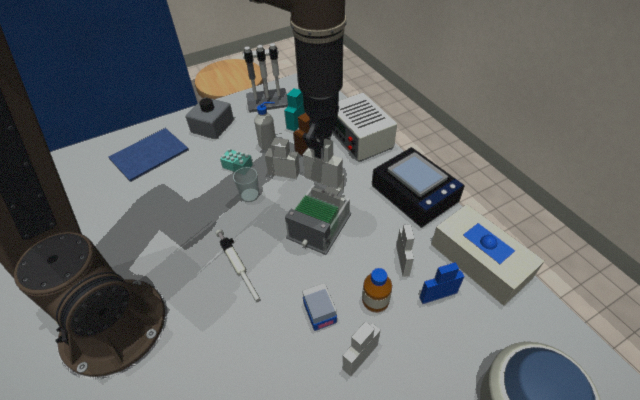

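View pics/c2s.png

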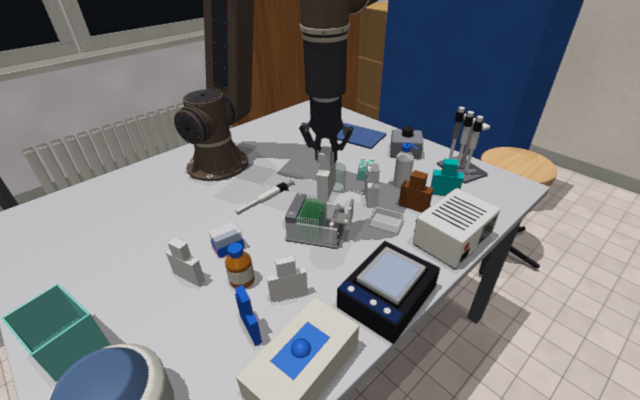

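```bash
cat >> h.py <<'E'
def wcloud(f):
    p,d,T,k=load(f); v,u=np.mgrid[0:400,0:640]
    a=(u-k[2])/k[0]; b=(v-k[3])/k[1]; th=np.hypot(a,b)+1e-9
    t=np.tan(th)/th
    c=np.stack([a*t*d,b*t*d,d],-1); c[(d==0)|(th>1.4)]=np.nan
    return p,c@T[:3,:3].T+T[:3,3]
def cf(w,deg=33.5,o=(569,18)):
    a=np.radians(deg);X=np.array([np.cos(a),np.sin(a)]);Y=np.array([-X[1],X[0]])
    d=w[...,:2]*1000-np.array(o); return d@X,d@Y,w[...,2]*1000
E
python3 - <<'E'
from h import *
p,w=wcloud('w2'); x,y,z=cf(w); print(load('w2')[3], load('w2')[2].round(3))
for r in (115,122,128,132,136,140,160,180,200,230):
    print(r,[(c,round(x[r,c]),round(y[r,c]),round(z[r,c])) for c in range(240,400,6)])
cv2.imwrite('pics/w2c.png',cv2.resize(cv2.imread('pics/w2.png')[95:255,200:400],None,fx=4,fy=3.7,interpolation=2))
E
```

```text
[309.70691629 309.70691629 315.6074239  194.91324877] [[ 0.834  0.522  0.178  0.541]
 [ 0.552 -0.788 -0.273  0.1  ]
 [-0.002  0.326 -0.945  0.388]
 [ 0.     0.     0.     1.   ]]
115 [(240, -67, 59, 30), (246, -60, 59, 29), (252, -53, 59, 28), (258, -46, 59, 29), (264, -39, 58, 27), (270, -29, 59, 44), (276, -23, 59, 43), (282, -16, 59, 41), (288, -9, 59, 42), (294, -3, 59, 42), (300, 4, 58, 40), (306, 10, 58, 39), (312, 17, 58, 38), (318, 24, 58, 37), (324, 31, 58, 36), (330, 37, 58, 37), (336, 44, 58, 35), (342, 51, 58, 35), (348, 58, 58, 33), (354, 69, 56, 3), (360, 77, 56, 0), (366, 84, 56, 1), (372, 92, 57, 1), (378, 99, 57, 2), (384, 107, 57, 2), (390, 115, 57, 2), (396, 123, 58, 0)]
122 [(240, -55, 56, 78), (246, -51, 55, 71), (252, -44, 54, 71), (258, -38, 54, 71), (264, -32, 54, 70), (270, -26, 54, 71), (276, -19, 54, 70), (282, -13, 54, 71), (288, -7, 54, 71), (294, -1, 54, 71), (300, 5, 53, 71), (306, 11, 53, 71), (312, 18, 53, 71), (318, 24, 53, 69), (324, 30, 53, 70), (330, 36, 54, 72), (336, 42, 53, 70), (342, 48, 54, 70), (348, 54, 54, 70), (354, 61, 54, 71), (360, 77, 47, 1), (366, 84, 47, 1), (372, 92, 48, 2), (378, 100, 48, 1), (384, 108, 48, 1), (390, 115, 48, 1), (396, 123, 49, 1)]
128 [(240, -54, 50, 86), (246, -47, 50, 88), (252, -41, 50, 86), (258, -35, 50, 87), (264, -29, 50, 88), (270, -23, 50, 88), (276, -17, 50, 89), (282, -12, 49, 82), (288, -6, 49, 82), (294, 0, 48, 81), (300, 6, 49, 85), (306, 9, 40, 10), (312, 17, 40, 9), (318, 24, 40, 10), (324, 31, 40, 9), (330, 39, 40, 9), (336, 42, 48, 78), (342, 48, 48, 79), (348, 56, 46, 60), (354, 62, 46, 57), (360, 77, 40, 2), (366, 85, 40, 0), (372, 92, 40, 1), (378, 100, 40, 2), (384, 108, 40, 1), (390, 115, 41, 2), (396, 123, 41, 2)]Traceback (most recent call last):
  File "<stdin>", line 4, in <module>
ValueError: cannot convert float NaN to integer
```

```bash
python3 - <<'E'
from h import *
p,w=wcloud('w2'); x,y,z=cf(w)
for r in (127,130,133,136,138):
    print(r,[(c,x[r,c].round(1),y[r,c].round(0),z[r,c].round(0)) for c in list(range(298,310))+list(range(330,346))])
m=(z>80)&(z<93)&(y<50)&(y>38)&(x>-10)&(x<20);print('stack max x',np.sort(x[m])[-12:].round(1))
m=(z>70)&(z<84)&(y<49)&(y>30)&(x>25)&(x<60);print('plate x',np.sort(x[m])[:12].round(1),np.sort(x[m])[-8:].round(1))
# block shoulder far (z ~ 235), slab
for zz,n in ((235,'shoulder'),(281,'tabtop')):
    m=(abs(z-zz)<4)&(abs(x-22)<30)&(abs(y)<60)
    if m.sum(): 
        print(n,m.sum(),np.percentile(x[m],[0,2,50,98,100]).round(1),np.percentile(y[m],[0,2,98,100]).round(1),np.median(z[m]).round(1))
        for r in range(150,330,12):
            k=m[r]; 
            if k.sum()>10: print('  row',r,x[r][k].min().round(1),x[r][k].max().round(1),y[r][k].mean().round(1))
E
```

```text
127 [(298, np.float64(4.1), np.float64(50.0), np.float64(86.0)), (299, np.float64(5.2), np.float64(50.0), np.float64(87.0)), (300, np.float64(6.1), np.float64(50.0), np.float64(86.0)), (301, np.float64(7.0), np.float64(50.0), np.float64(85.0)), (302, np.float64(7.8), np.float64(49.0), np.float64(82.0)), (303, np.float64(9.0), np.float64(50.0), np.float64(86.0)), (304, np.float64(9.2), np.float64(48.0), np.float64(65.0)), (305, np.float64(8.8), np.float64(43.0), np.float64(26.0)), (306, np.float64(9.4), np.float64(41.0), np.float64(8.0)), (307, np.float64(10.6), np.float64(41.0), np.float64(8.0)), (308, np.float64(11.8), np.float64(41.0), np.float64(8.0)), (309, np.float64(13.1), np.float64(41.0), np.float64(11.0)), (330, np.float64(38.7), np.float64(41.0), np.float64(9.0)), (331, np.float64(39.9), np.float64(41.0), np.float64(9.0)), (332, np.float64(40.2), np.float64(43.0), np.float64(28.0)), (333, np.float64(39.9), np.float64(46.0), np.float64(55.0)), (334, np.float64(40.0), np.float64(48.0), np.float64(73.0)), (335, np.float64(40.6), np.float64(49.0), np.float64(79.0)), (336, np.fl
[... 7248 characters left out ...]
38.0), np.float64(79.0)), (344, np.float64(51.6), np.float64(35.0), np.float64(59.0)), (345, np.float64(52.7), np.float64(35.0), np.float64(59.0))]
stack max x [9.  9.  9.1 9.1 9.1 9.1 9.1 9.1 9.1 9.1 9.2 9.2]
plate x [39.7 39.7 39.8 39.8 39.8 39.8 39.8 39.8 39.8 39.8 39.8 39.8] [49.7 49.7 49.7 49.8 49.9 49.9 50.  50. ]
shoulder 2863 [ 6.8  7.6 21.8 36.3 37.4] [20.8 22.3 47.3 48.2] 234.8
  row 174 7.4 36.7 42.7
  row 186 7.2 36.9 36.2
  row 198 7.0 36.2 29.6
  row 210 7.3 36.2 22.8
tabtop 6448 [-6.5  4.4 21.9 38.8 49.8] [-21.5 -19.1  22.7  23.6] 280.8
  row 258 7.2 36.8 20.4
  row 270 6.9 36.3 14.7
  row 282 2.9 44.6 9.0
  row 294 5.5 37.8 2.4
  row 306 5.3 38.2 -4.3
  row 318 5.0 38.4 -11.7
```

Wrist depth gives the stack face at caster x ≈ 9.0 and the plate face at ≈ 39.8, so the gap is about 31 mm. The block (about 30 mm, centred at x ≈ 21.8) has roughly 1 mm of play, so I need an accurate yaw.

```bash
python3 - <<'E'
from h import *
def fit(yy,xx,n):
    yy=np.array(yy);xx=np.array(xx)
    for _ in range(4):
        c=np.polyfit(yy,xx,1); r=xx-np.polyval(c,yy); k=abs(r)<max(2*r.std(),.15); yy,xx=yy[k],xx[k]
    print(n,'slope deg',np.degrees(np.arctan(c[0])).round(2),'x at y=0',c[1].round(2),'n',len(yy),'std',r.std().round(2),'yrange',yy.min().round(),yy.max().round())
p,w=wcloud('w2'); x,y,z=cf(w)
# end block outer edge (x~-88) z~92 -> for each row min x with z>85; inner grey/green edge
A=[];B=[];L=[];Rr=[];TL=[];TR=[];H=[]
hsv=cv2.cvtColor(p,cv2.COLOR_RGB2HSV)
for r in range(100,250):
    k=(z[r]>86)&(z[r]<97)&(x[r]<-60)&(x[r]>-100)&(abs(y[r])<55)
    if k.sum()>5: i=np.where(k)[0]; A.append((y[r,i[0]],x[r,i[0]]))
    g=(hsv[r,:,1]>80)&(abs(hsv[r,:,0].astype(int)-65)<25)&(z[r]>80)&(z[r]<93)&(abs(y[r])<46)&(x[r]<10)
    if g.sum()>5: i=np.where(g)[0]; B.append((y[r,i[0]],x[r,i[0]]))
for r in range(150,330):
    k=(abs(z[r]-235)<4)&(abs(x[r]-22)<22)&(y[r]>24)&(y[r]<47)
    if k.sum()>20: i=np.where(k)[0]; L.append((y[r,i[0]],x[r,i[0]]));Rr.append((y[r,i[-1]],x[r,i[-1]]))
    k=(abs(z[r]-281)<4)&(abs(x[r]-22)<17)&(y[r]<23)&(y[r]>8)
    if k.sum()>20: i=np.where(k)[0]; TL.append((y[r,i[0]],x[r,i[0]]));TR.append((y[r,i[-1]],x[r,i[-1]]))
for n,q in (('endblk outer',A),('grey/green',B),('shoulder L',L),('shoulder R',Rr),('tab L',TL),('tab R',TR)):
    if len(q)>5: q=np.array(q); fit(q[:,0],q[:,1],n)
# rear/side wall top far y
k=(z>66)&(z<75)&(y>48)&(y<60)&(x>-45)&(x<45); 
q=[]
for c in range(255,340):
    i=np.where(k[:,c])[0]
    if len(i): q.append((x[i[0],c],y[i[0],c]))
q=np.array(q);fit(q[:,0],q[:,1],'wall outer y(x)')
# same in side view: whole plate, end block with scene depth
E
```

```text
endblk outer slope deg 0.74 x at y=0 -86.18 n 94 std 0.56 yrange -55.0 53.0
grey/green slope deg 1.1 x at y=0 -49.58 n 78 std 0.35 yrange -38.0 46.0
shoulder L slope deg 1.81 x at y=0 6.06 n 42 std 0.04 yrange 24.0 47.0
shoulder R slope deg 2.84 x at y=0 35.0 n 39 std 0.33 yrange 24.0 46.0
tab L slope deg 11.45 x at y=0 3.26 n 31 std 0.3 yrange 9.0 23.0
tab R slope deg -11.99 x at y=0 40.91 n 32 std 0.43 yrange 9.0 23.0
wall outer y(x) slope deg -0.03 x at y=0 58.49 n 72 std 0.18 yrange -41.0 44.0
```

```bash
python3 - <<'E'
from h import *
def plane(w,m,n):
    q=w[m]*1000
    for _ in range(6):
        c=q.mean(0); u,s,vt=np.linalg.svd(q-c,full_matrices=False); r=(q-c)@vt[2]; k=abs(r)<max(2*r.std(),.3); q=q[k]
    nn=vt[2]; nn=nn*np.sign(nn[0]*.83+nn[1]*.55+1e-9)
    print(n,len(q),'normal',nn.round(3),'yaw',np.degrees(np.arctan2(nn[1],nn[0])).round(2),'std',r.std().round(2),'c',c.round(1))
for f in ('side0','scene0'):
    p,w=cloud(f);x,y,z=cf(w)
    E=lambda m:cv2.erode(m.astype(np.uint8),np.ones((2,2)))>0
    print(f)
    plane(w,E((x<-80)&(x>-98)&(abs(y)<50)&(z>14)&(z<86)),'endblock -x face')
    plane(w,E((x>78)&(x<100)&(abs(y)<23)&(z>74)&(z<119)),'handle')
    plane(w,E((x>-50)&(x<50)&(abs(y+57)<8)&(z>14)&(z<66)),'-y wall')
    plane(w,E((x>33)&(x<44)&(abs(y)<45)&(z>20)&(z<75)),'press face')
    plane(w,E((x>0)&(x<14)&(abs(y)<45)&(z>20)&(z<84)),'stack face')
p,w=wcloud('w2');x,y,z=cf(w)
print('wrist');plane(w,(x>-50)&(x<50)&(y>53)&(y<65)&(z>14)&(z<64),'+y wall')
plane(w,(x>0)&(x<12)&(y<48)&(y>20)&(z>20)&(z<84),'stack')
plane(w,(x>36)&(x<41)&(y<48)&(y>20)&(z>20)&(z<74),'press')
for f in ('side0','scene0','w2'):
    p,w=(wcloud if f=='w2' else cloud)(f);x,y,z=cf(w)
    for n,m in (('end top',(z>86)&(z<97)&(x<-57)&(x>-100)&(abs(y)<60)&(cv2.cvtColor(p,cv2.COLOR_RGB2HSV)[...,1]<70)),('plate top',(abs(z-78)<4)&(x>34)&(x<52)&(abs(y)<55))):
        nl,l,s,c=cv2.connectedComponentsWithStats(m.astype(np.uint8)); i=1+np.argmax(s[1:,4]); q=w[l==i]*1000
        d=q[:,:2]-q[:,:2].mean(0); u,sv,vt=np.linalg.svd(d,full_matrices=False); print(f,n,len(q),'pca yaw',(np.degrees(np.arctan2(vt[0,1],vt[0,0]))%180-90).round(2))
E
```

```text
side0
endblock -x face 426 normal [0.838 0.545 0.007] yaw 33.03 std 0.78 c [496.7 -32.4  49.5]
handle 105 normal [0.834 0.552 0.   ] yaw 33.52 std 0.89 c [640.6  63.6  95.2]
-y wall 133 normal [-0.547  0.837 -0.   ] yaw 123.16 std 0.5 c [601.3 -29.   34.4]
press face 132 normal [0.836 0.548 0.03 ] yaw 33.27 std 1.0 c [602.6  37.6  59.2]<stdin>:5: RuntimeWarning: Mean of empty slice.
  ret = um.true_divide(
Traceback (most recent call last):
IndexError: index 2 is out of bounds for axis 0 with size 0
```

```bash
python3 - <<'E' 2>&1 | grep -v Warn
from h import *
def plane(w,m,n):
    q=w[m]*1000
    if len(q)<20: print(n,'few');return
    for _ in range(6):
        c=q.mean(0); u,s,vt=np.linalg.svd(q-c,full_matrices=False); r=(q-c)@vt[2]; k=abs(r)<max(2*r.std(),.3); q=q[k]
    nn=vt[2]; nn=nn*np.sign(nn[0]*.83+nn[1]*.55+1e-9)
    print(n,len(q),'normal',nn.round(3),'yaw',(np.degrees(np.arctan2(nn[1],nn[0]))%90).round(2),'std',r.std().round(2),'c',c.round(1))
f='scene0'
p,w=cloud(f);x,y,z=cf(w)
E=lambda m:cv2.erode(m.astype(np.uint8),np.ones((2,2)))>0
plane(w,E((x>78)&(x<100)&(abs(y)<23)&(z>74)&(z<119)),'handle')
plane(w,E((x>-50)&(x<50)&(abs(y+57)<8)&(z>14)&(z<66)),'-y wall')
plane(w,E((x>-85)&(x<-60)&(abs(y+57)<10)&(z>14)&(z<86)),'-y endblk')
plane(w,E((x>0)&(x<14)&(abs(y)<45)&(z>20)&(z<84)),'stack face')
p,w=wcloud('w2');x,y,z=cf(w)
print('wrist');plane(w,(x>-50)&(x<50)&(y>53)&(y<65)&(z>14)&(z<64),'+y wall')
plane(w,(x>0)&(x<12)&(y<48)&(y>20)&(z>20)&(z<84),'stack')
plane(w,(x>36)&(x<41)&(y<48)&(y>20)&(z>20)&(z<74),'press')
plane(w,(abs(x-7)<6)&(abs(y)<60)&(z>150)&(z<230),'blk L face')
plane(w,(abs(x-22)<12)&(y>40)&(y<56)&(z>160)&(z<228),'blk end face')
plane(w,(abs(x-22)<12)&(y>15)&(y<30)&(z>240)&(z<278),'tab end face')
for f in ('side0','scene0','w2'):
    p,w=(wcloud if f=='w2' else cloud)(f);x,y,z=cf(w)
    for n,m in (('end top',(z>86)&(z<97)&(x<-57)&(x>-100)&(abs(y)<60)&(cv2.cvtColor(p,cv2.COLOR_RGB2HSV)[...,1]<70)),('plate top',(abs(z-78)<4)&(x>34)&(x<52)&(abs(y)<55))):
        nl,l,s,c=cv2.connectedComponentsWithStats(m.astype(np.uint8)); i=1+np.argmax(s[1:,4]); q=w[l==i]*1000
        d=q[:,:2]-q[:,:2].mean(0); u,sv,vt=np.linalg.svd(d,full_matrices=False); print(f,n,len(q),'pca yaw',(np.degrees(np.arctan2(vt[0,1],vt[0,0]))%180-90).round(2))
E
```

```text
handle few
-y wall 353 normal [-0.545  0.838  0.017] yaw 33.01 std 0.94 c [601.5 -28.1  38.9]
-y endblk 106 normal [-0.542  0.841 -0.   ] yaw 32.8 std 1.05 c [540.5 -67.7  50.6]
stack face 69 normal [0.841 0.542 0.006] yaw 32.79 std 0.27 c [571.1  31.8  49.9]
wrist
+y wall 209 normal [-0.545  0.838 -0.01 ] yaw 33.03 std 0.11 c [543.   70.8  39.7]
stack 92 normal [0.897 0.428 0.109] yaw 25.51 std 2.39 c [551.8  53.8  65.3]
press 32 normal [0.84  0.542 0.01 ] yaw 32.83 std 0.03 c [580.8  72.7  43.7]
blk L face 176 normal [ 0.582 -0.813 -0.   ] yaw 35.57 std 0.21 c [551.2  63.5 199. ]
blk end face 719 normal [-0.542  0.84   0.001] yaw 32.81 std 0.2 c [561.1  69.9 200.3]
tab end face 1679 normal [-0.541  0.841  0.   ] yaw 32.75 std 0.24 c [574.9  48.9 260.9]
side0 end top 469 pca yaw 33.54
side0 plate top 101 pca yaw 32.64
scene0 end top 254 pca yaw 33.19
scene0 plate top 81 pca yaw 32.74
w2 end top 2951 pca yaw 33.24
w2 plate top 231 pca yaw 41.56
```

Emit:
{"fn": "play_rows", "kwargs": {"motion": [2.4,1,-15,0,0,0,-20,0,0,0,-15,0,0,0,-4,0,0,0,0,0,0,0,0,0]}}

```text
time_s: 8.35
tcp_pos: [0.5906, 0.0313, 0.1922]
tcp_rot: [-1.522, -0.459, 0.457]
wrist_force: [1.0, -0.0, -3.3]
finger_gap: 0.345
```

```bash
python3 - <<'E'
from h import *
st()
snap('wrist','w3'); snap('scene','c3s')
p,w=wcloud('w3');x,y,z=cf(w,33.0)
m=(z>80)&(z<93)&(y<50)&(y>36)&(x>-10)&(x<20);print('stack max x',np.sort(x[m])[-8:].round(1))
m=(z>70)&(z<84)&(y<49)&(y>36)&(x>25)&(x<60);print('plate x',np.sort(x[m])[:8].round(1))
zz=np.median(z[(z>170)&(z<190)&(abs(x-24)<10)&(y>26)&(y<46)]);print('sh z',zz)
for r in range(130,230,6):
    k=(abs(z[r]-zz)<4)&(abs(x[r]-22)<22)&(y[r]>24)&(y[r]<55)
    if k.sum()>20: i=np.where(k)[0];print(r,x[r,i[0]].round(1),x[r,i[-1]].round(1),y[r,i].mean().round(1))
k=(abs(z-zz)<4)&(abs(x-22)<12)&(y>24)&(y<55);print('ymax',np.percentile(y[k],[50,98,100]))
cv2.imwrite('pics/w3c.png',cv2.resize(p[95:255,200:400,::-1],None,fx=4,fy=3.7,interpolation=2))
E
```

```text
t 8.35 tcp [590.6  31.3 192.2] yaw 33.49 down [ 0.001  0.    -1.   ] F [ 1.  -0.  -3.3] T [-0.02 -0.06  0.02] gap 29.29 q [ 0.38  0.25 -0.24  0.   -1.08 -2.94]
stack max x [9.1 9.1 9.2 9.2 9.2 9.2 9.2 9.3]
plate x [39.6 39.6 39.6 39.6 39.6 39.6 39.6 39.7]
sh z 182.562762074254
166 10.9 39.6 46.0
172 10.8 39.5 42.9
178 10.7 40.2 39.7
184 10.6 40.3 36.4
190 10.6 40.5 33.1
196 10.5 40.6 29.9
202 10.4 39.7 26.5
ymax [36.16823373 46.61617309 47.2835411 ]
```

View pics/w3c.png

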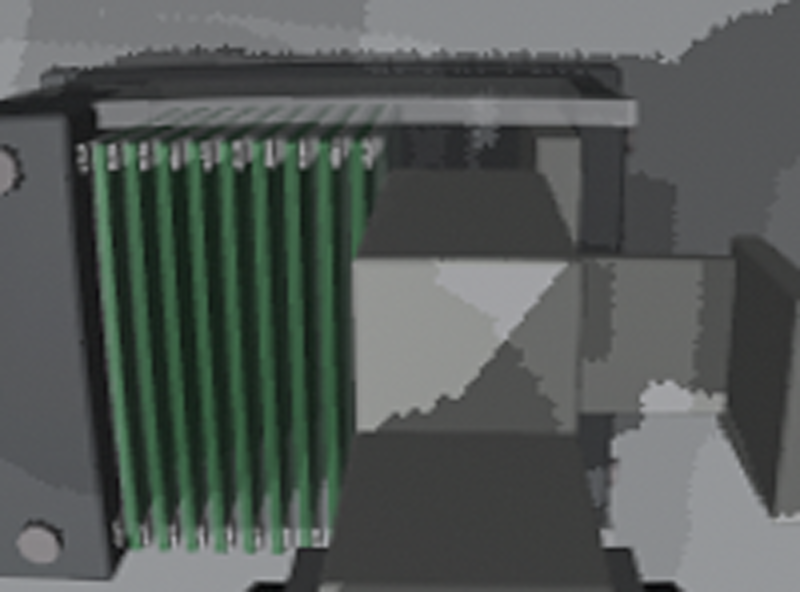

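```bash
python3 - <<'E' 2>&1 | grep -v Warn
from h import *
def plane(w,m,n):
    q=w[m]*1000
    if len(q)<20: print(n,'few');return
    for _ in range(6):
        c=q.mean(0); u,s,vt=np.linalg.svd(q-c,full_matrices=False); r=(q-c)@vt[2]; k=abs(r)<max(2*r.std(),.3); q=q[k]
    nn=vt[2]
    print(n,len(q),'normal',nn.round(3),'yaw',(np.degrees(np.arctan2(nn[1],nn[0]))%90).round(2),'std',r.std().round(2),'c',c.round(1))
p,w=wcloud('w3');x,y,z=cf(w,33.)
plane(w,(x>-50)&(x<50)&(y>53)&(y<65)&(z>14)&(z<64),'+y wall')
plane(w,(abs(x-25)<10)&(y>40)&(y<56)&(z>106)&(z<176),'blk end face')
plane(w,(abs(x-25)<10)&(y>15)&(y<30)&(z>188)&(z<225),'tab end face')
plane(w,(x>36)&(x<41)&(y<50)&(y>20)&(z>20)&(z<74),'press')
# end-face columns at several heights
for zz in (104,110,120,140,160,175):
    k=(abs(z-zz)<2.5)&(y>42)&(y<54)&(abs(x-25)<20)
    print(zz,k.sum(),x[k].min().round(1),x[k].max().round(1),y[k].mean().round(1))
k=(z>68)&(z<74)&(y>45)&(y<65)&(x>-40)&(x<40);print('wall top y',np.percentile(y[k],[1,99]))
E
```

```text
+y wall 489 normal [-0.545  0.838  0.004] yaw 33.05 std 0.33 c [539.3  68.4  41.9]
blk end face 600 normal [ 0.54  -0.842  0.001] yaw 32.68 std 0.19 c [564.4  70.7 147.8]
tab end face 1332 normal [ 0.54  -0.842  0.002] yaw 32.67 std 0.25 c [578.1  49.8 208.6]
press 25 normal [0.842 0.539 0.009] yaw 32.64 std 0.05 c [578.5  76.5  48.9]
104 33 12.6 39.6 46.5
110 35 11.3 39.2 46.6
120 45 10.5 39.4 46.9
140 47 11.1 39.5 46.8
160 83 11.1 39.6 46.8
175 109 10.7 39.4 46.8
wall top y [49.96284749 58.57159242]
```

Emit:
{"fn": "play_rows", "kwargs": {"motion": [-0.7,-0.4,-5,0.003,0,0,-4,0,0,0,-2,0,0,0,0,0]}}

```text
time_s: 8.85
tcp_pos: [0.5891, 0.0311, 0.1798]
tcp_rot: [-1.521, -0.46, 0.461]
wrist_force: [0.1, -0.7, -2.8]
finger_gap: 0.342
```

Emit:
{"fn": "play_rows", "kwargs": {"motion": [0,0,-1.5,0,0,0,-1.5,0,0,0,0,0]}}

```text
time_s: 9.15
tcp_pos: [0.5893, 0.0311, 0.1771]
tcp_rot: [-1.521, -0.46, 0.46]
wrist_force: [0.8, 0.4, -3.5]
finger_gap: 0.339
```

```bash
python3 -c "
from h import *
st()"
```

```text
t 9.15 tcp [589.3  31.1 177.1] yaw 33.66 down [-0.  0. -1.] F [ 0.8  0.4 -3.5] T [ 0.02 -0.01 -0.05] gap 28.86 q [ 0.38  0.26 -0.26 -0.   -1.05 -2.94]
```

Emit:
{"fn": "play_rows", "kwargs": {"motion": [0,0,-1.5,0,0,0,-1.5,0,0,0,0,0]}}

```text
time_s: 9.45
tcp_pos: [0.5893, 0.0311, 0.1741]
tcp_rot: [-1.521, -0.46, 0.46]
wrist_force: [0.1, -0.1, -3.4]
finger_gap: 0.341
```

Emit:
{"fn": "play_rows", "kwargs": {"motion": [0,0,-1.5,0,0,0,-1.5,0,0,0,0,0]}}

```text
time_s: 9.75
tcp_pos: [0.5893, 0.0312, 0.1711]
tcp_rot: [-1.521, -0.46, 0.46]
wrist_force: [-0.7, 0.4, -4.1]
finger_gap: 0.342
```

Emit:
{"fn": "play_rows", "kwargs": {"motion": [0,0,-1.5,0,0,0,-1.5,0,0,0,0,0]}}

```text
time_s: 10.05
tcp_pos: [0.5893, 0.0311, 0.1681]
tcp_rot: [-1.521, -0.46, 0.46]
wrist_force: [0.7, -0.6, -3.3]
finger_gap: 0.345
```

Emit:
{"fn": "play_rows", "kwargs": {"motion": [0,0,-1.5,0,0,0,-1.5,0,0,0,0,0]}}

```text
time_s: 10.35
tcp_pos: [0.5893, 0.0311, 0.1651]
tcp_rot: [-1.521, -0.46, 0.46]
wrist_force: [1.0, 0.2, -4.0]
finger_gap: 0.341
```

Emit:
{"fn": "play_rows", "kwargs": {"motion": [0,0,-1.5,0,0,0,-1.5,0,0,0,0,0]}}

```text
time_s: 10.65
tcp_pos: [0.5892, 0.0311, 0.162]
tcp_rot: [-1.521, -0.46, 0.461]
wrist_force: [0.2, -0.8, -4.0]
finger_gap: 0.338
```

```bash
python3 -c "
from h import *
st()"
```

```text
t 10.65 tcp [589.2  31.1 162. ] yaw 33.67 down [-0. -0. -1.] F [ 0.2 -0.8 -4. ] T [-0.   -0.08 -0.01] gap 28.74 q [ 0.38  0.27 -0.28 -0.   -1.02 -2.94]
```

No contact past both rims (stack 88, plate 78), so it fits. Lowering on.

Emit:
{"fn": "play_rows", "kwargs": {"motion": [0,0,-3,0,0,0,-3,0,0,0,-3,0,0,0,-3,0,0,0,-3,0,0,0,-3,0,0,0,0,0]}}

```text
time_s: 11.35
tcp_pos: [0.5893, 0.0311, 0.1438]
tcp_rot: [-1.521, -0.46, 0.461]
wrist_force: [-0.8, -0.2, -3.2]
finger_gap: 0.342
```

Emit:
{"fn": "play_rows", "kwargs": {"motion": [0,0,-3,0,0,0,-3,0,0,0,-3,0,0,0,-3,0,0,0,-3,0,0,0,-3,0,0,0,0,0]}}

```text
time_s: 12.05
tcp_pos: [0.5893, 0.0311, 0.1258]
tcp_rot: [-1.521, -0.46, 0.461]
wrist_force: [0.4, 0.3, -3.7]
finger_gap: 0.341
```

```bash
python3 -c "
from h import *
st()"
```

```text
t 12.05 tcp [589.3  31.1 125.8] yaw 33.67 down [-0. -0. -1.] F [ 0.4  0.3 -3.7] T [ 0.1  -0.1   0.07] gap 29.01 q [ 0.38  0.31 -0.32 -0.   -0.94 -2.94]
```

Emit:
{"fn": "play_rows", "kwargs": {"motion": [0,0,-3,0,0,0,-3,0,0,0,-3,0,0,0,-3,0,0,0,-3,0,0,0,-3,0,0,0,-3,0,0,0,0,0]}}

```text
time_s: 12.85
tcp_pos: [0.5893, 0.0311, 0.1048]
tcp_rot: [-1.521, -0.46, 0.461]
wrist_force: [-0.2, -0.1, -3.5]
finger_gap: 0.343
```

Emit:
{"fn": "play_rows", "kwargs": {"motion": [0,0,-1.5,0,0,0,-1.5,0,0,0,0,0]}}

```text
time_s: 13.15
tcp_pos: [0.5893, 0.0311, 0.1021]
tcp_rot: [-1.521, -0.46, 0.46]
wrist_force: [0.5, -0.3, -3.7]
finger_gap: 0.343
```

Emit:
{"fn": "play_rows", "kwargs": {"motion": [0,0,-1,0,0,0,-1,0,0,0,0,0]}}

```text
time_s: 13.45
tcp_pos: [0.5893, 0.0311, 0.1002]
tcp_rot: [-1.521, -0.46, 0.46]
wrist_force: [-0.7, 0.2, -3.2]
finger_gap: 0.341
```

```bash
python3 -c "
from h import *
st()"
```

```text
t 13.45 tcp [589.3  31.1 100.2] yaw 33.67 down [-0. -0. -1.] F [-0.7  0.2 -3.2] T [ 0.03 -0.05 -0.  ] gap 28.96 q [ 0.38  0.34 -0.35 -0.   -0.89 -2.94]
```

Emit:
{"fn": "play_rows", "kwargs": {"motion": [0,0,-0.8,0,0,0,0,0]}}

```text
time_s: 13.65
tcp_pos: [0.5893, 0.0311, 0.0994]
tcp_rot: [-1.521, -0.46, 0.46]
wrist_force: [0.7, 0.8, -2.4]
finger_gap: 0.346
```

Emit:
{"fn": "play_rows", "kwargs": {"motion": [0,0,-0.8,0,0,0,0,0]}}

```text
time_s: 13.85
tcp_pos: [0.5893, 0.0311, 0.0986]
tcp_rot: [-1.521, -0.46, 0.46]
wrist_force: [-0.2, 0.3, -4.3]
finger_gap: 0.345
```

```bash
python3 -c "
from h import *
st()"
```

```text
t 13.85 tcp [589.3  31.1  98.6] yaw 33.67 down [-0. -0. -1.] F [-0.2  0.3 -4.3] T [ 0.02 -0.   -0.04] gap 29.31 q [ 0.38  0.34 -0.35 -0.   -0.88 -2.94]
```

Emit:
{"fn": "play_rows", "kwargs": {"motion": [0,0,-0.6,0,0,0,0,0]}}

```text
time_s: 14.05
tcp_pos: [0.5894, 0.0311, 0.0985]
tcp_rot: [-1.521, -0.461, 0.46]
wrist_force: [-1.8, -0.1, 2.0]
finger_gap: 0.339
```

Emit:
{"fn": "play_rows", "kwargs": {"motion": [0,0,-0.5,0,0,0,0,0]}}

```text
time_s: 14.25
tcp_pos: [0.5894, 0.0311, 0.0985]
tcp_rot: [-1.522, -0.461, 0.46]
wrist_force: [-3.9, 1.2, 6.9]
finger_gap: 0.341
```

```bash
python3 -c "
from h import *
st()"
```

```text
t 14.25 tcp [589.4  31.1  98.5] yaw 33.68 down [ 0.001 -0.    -1.   ] F [-3.9  1.2  6.9] T [ 0.07  1.42 -0.06] gap 29.03 q [ 0.38  0.34 -0.35  0.   -0.88 -2.94]
```

Floor contact at TCP z 98.5, exactly where the floor should be (8 + 90.6). Release and rise.

Emit:
{"fn": "play_rows", "kwargs": {"motion": [0,0,0,0,0,0,0,0,0,0,0,0,0,0,0,0,0,0,0,0], "jaw": 0.55}}

```text
time_s: 14.75
tcp_pos: [0.5894, 0.0311, 0.0975]
tcp_rot: [-1.521, -0.46, 0.46]
wrist_force: [1.1, -0.4, -0.4]
finger_gap: 0.551
```

Emit:
{"fn": "play_rows", "kwargs": {"motion": [0,0,5,0,0,0,15,0,0,0,30,0,0,0,40,0,0,0,40,0,0,0,0,0]}}

```text
time_s: 15.35
tcp_pos: [0.5924, 0.0315, 0.2344]
tcp_rot: [-1.522, -0.469, 0.453]
wrist_force: [0.3, 0.1, -0.8]
finger_gap: 0.548
```

```bash
python3 - <<'E'
from h import *
st(); snap('wrist','w4'); snap('scene','c4'); snap('side','s4')
p,w=wcloud('w4');x,y,z=cf(w,33.)
for a,b,n in ((84,96,'z84-96'),(128,140,'tabtop')):
    k=(z>a)&(z<b)&(abs(x-24)<14)&(abs(y)<48);print(n,k.sum(),np.median(z[k]).round(1),np.percentile(x[k],[2,98]).round(1),np.percentile(y[k],[2,98]).round(1))
k=(x>75)&(x<105)&(abs(y)<40)&(z>110)&(z<130);print('handle',k.sum(),np.percentile(x[k],[2,50,98]).round(1),np.percentile(y[k],[2,98]).round(1),np.median(z[k]))
E
```

```text
t 15.35 tcp [592.4  31.5 234.4] yaw 33.72 down [ 0.01   0.002 -1.   ] F [ 0.3  0.1 -0.8] T [ 0.02 -0.04 -0.02] gap 46.57 q [ 0.38  0.22 -0.18  0.   -1.16 -2.94]
z84-96 929 88.9 [10.4 37.6] [-44.9  46.9]
tabtop 1748 134.9 [10.7 37.5] [-21.1  22.1]
handle 653 [85.2 88.2 93.5] [-22.8  25.5] 122.42660592243637
```

View pics/w4.png

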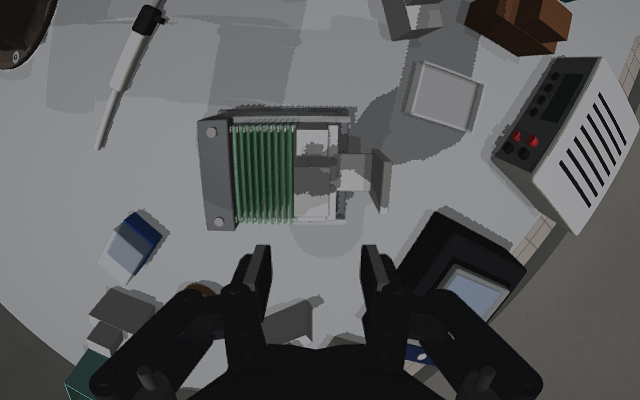

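The block is seated: shoulders at z ≈ 89 (nominal 88) and tab top ≈ 135 (nominal 134). Next I turn the shut gripper a quarter turn and bring it down behind the handle.

Emit:
{"fn": "play_rows", "kwargs": {"motion": [7,5,0,0.131,7,5,0,0.131,7,5,0,0.131,7,5,0,0.131,7,5,0,0.131,7,5,0,0.131,7,5,0,0.131,7,5,0,0.131,7,5,0,0.131,7,5,0,0.131,9,5,0,0.131,9,5,0,0.118,0,0,0,0], "jaw": 0}}

```text
time_s: 16.8
tcp_pos: [0.6773, 0.0914, 0.2254]
tcp_rot: [-0.876, -1.618, 1.622]
wrist_force: [-0.5, -0.3, -0.5]
finger_gap: -0.004
```

Emit:
{"fn": "play_rows", "kwargs": {"motion": [0,0,-30,0,0,0,-40,0,0,0,-40,0,0,0,-25,0,0,0,-10,0,0,0,0,0,0,0,0,0]}}

```text
time_s: 17.5
tcp_pos: [0.678, 0.0912, 0.0838]
tcp_rot: [-0.881, -1.62, 1.618]
wrist_force: [0.5, 0.5, 1.2]
finger_gap: 0.002
```

```bash
python3 - <<'E'
from h import *
st(); snap('scene','c5'); snap('side','s5')
x,y,z=cf(robot.observe()['tcp_pos'],33.); print(x,y,z)
a=cv2.imread('pics/c5.png'); b=cv2.imread('pics/s5.png')
cv2.imwrite('pics/m5.png',np.hstack([cv2.resize(a[130:260,270:430],(400,325)),cv2.resize(b[110:260,260:430],(400,325))]))
E
```

```text
t 17.5 tcp [678.   91.2  83.8] yaw 122.94 down [ 0.001  0.    -1.   ] F [0.5 0.5 1.2] T [-0.01 -0.04 -0.  ] gap 0.18 q [ 0.42  0.49 -0.14  0.   -0.94 -1.41]
131.71883733069805 2.0042371752870185 84.54283848663482
```

View pics/m5.png

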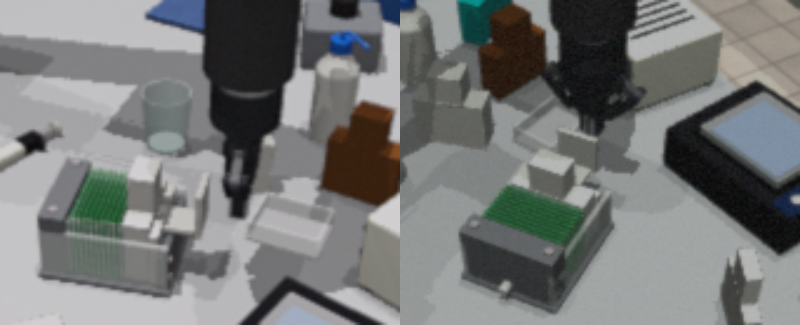

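The left crop (scene) shows the gripper just outside the handle, and the block tab standing up between stack and plate. Now I advance along caster −x.

Emit:
{"fn": "play_rows", "kwargs": {"motion": [-5,-3.3,4,0,-5,-3.3,0,0,-5,-3.3,0,0,-2.5,-1.6,0,0,0,0,0,0]}}

```text
time_s: 18.1
tcp_pos: [0.6594, 0.0793, 0.0869]
tcp_rot: [-0.88, -1.619, 1.619]
wrist_force: [-0.5, 0.1, 0.4]
finger_gap: 0.001
```

Emit:
{"fn": "play_rows", "kwargs": {"motion": [-0.84,-0.54,0,0,-0.84,-0.54,0,0,-0.84,-0.54,0,0,0,0,0,0]}}

```text
time_s: 18.5
tcp_pos: [0.6572, 0.078, 0.0864]
tcp_rot: [-0.879, -1.619, 1.619]
wrist_force: [0.2, -0.2, -0.2]
finger_gap: -0.004
```

Emit:
{"fn": "play_rows", "kwargs": {"motion": [-0.84,-0.54,0,0,-0.84,-0.54,0,0,-0.84,-0.54,0,0,0,0,0,0]}}

```text
time_s: 18.9
tcp_pos: [0.6555, 0.0768, 0.0866]
tcp_rot: [-0.88, -1.621, 1.619]
wrist_force: [4.2, 1.5, -2.6]
finger_gap: -0.001
```

```bash
cat >> h.py <<'E'
def pf():
    s=robot.observe(); x,y,z=cf(s['tcp_pos'],33.); F=s['wrist_force']; print('t',s['time_s'].__round__(2),'cx',x.round(2),y.round(2),z.round(1),'F',F.round(1),'Fx',(F[0]*.8387+F[1]*.5446).round(1))
E
python3 -c "
from h import *
pf()"
```

```text
t 18.9 cx 104.55 2.24 86.6 F [ 4.2  1.5 -2.6] Fx 4.4
```

Emit:
{"fn": "play_rows", "kwargs": {"motion": [-0.42,-0.27,0,0,-0.42,-0.27,0,0,0,0,0,0]}}

```text
time_s: 19.2
tcp_pos: [0.6549, 0.0764, 0.0867]
tcp_rot: [-0.881, -1.621, 1.618]
wrist_force: [5.2, 3.0, -3.7]
finger_gap: 0.003
```

Emit:
{"fn": "play_rows", "kwargs": {"motion": [-0.42,-0.27,0,0,0,0,0,0]}}

```text
time_s: 19.4
tcp_pos: [0.6549, 0.0765, 0.0867]
tcp_rot: [-0.881, -1.622, 1.618]
wrist_force: [6.3, 2.8, -4.9]
finger_gap: -0.002
```

```bash
python3 -c "
from h import *
pf()"
```

```text
t 19.4 cx 103.92 2.26 86.7 F [ 6.3  2.8 -4.9] Fx 6.8
```

Emit:
{"fn": "play_rows", "kwargs": {"motion": [-0.42,-0.27,0,0,-0.42,-0.27,0,0,0,0,0,0]}}

```text
time_s: 19.7
tcp_pos: [0.6549, 0.0765, 0.0867]
tcp_rot: [-0.882, -1.624, 1.617]
wrist_force: [8.6, 5.0, -7.0]
finger_gap: -0.003
```

Emit:
{"fn": "play_rows", "kwargs": {"motion": [-0.42,-0.27,0,0,-0.42,-0.27,0,0,0,0,0,0]}}

```text
time_s: 20.0
tcp_pos: [0.655, 0.0765, 0.0868]
tcp_rot: [-0.883, -1.626, 1.616]
wrist_force: [12.2, 6.1, -9.5]
finger_gap: -0.004
```

```bash
python3 -c "
from h import *
pf()"
```

```text
t 20.0 cx 103.94 2.22 86.8 F [12.2  6.1 -9.5] Fx 13.5
```

Emit:
{"fn": "play_rows", "kwargs": {"motion": [-0.42,-0.27,0,0,-0.25,-0.16,0,0,0,0,0,0,0,0,0,0]}}

```text
time_s: 20.4
tcp_pos: [0.655, 0.0765, 0.0868]
tcp_rot: [-0.884, -1.627, 1.616]
wrist_force: [14.3, 8.0, -10.5]
finger_gap: 0.001
```

```bash
python3 -c "
from h import *
pf()"
```

```text
t 20.4 cx 103.98 2.23 86.8 F [ 14.3   8.  -10.5] Fx 16.3
```

The plate has stopped: the TCP doesn't move while the force rises to 16 N. I back off slowly and look.

Emit:
{"fn": "play_rows", "kwargs": {"motion": [1,0.65,0,0,1.5,1,0,0,2,1.3,0,0,4,2.6,0,0,8,5.2,0,0,8,5.2,0,0,8,5.2,20,0,0,0,40,0,0,0,40,0,0,0,40,0,0,0,0,0]}}

```text
time_s: 21.5
tcp_pos: [0.6871, 0.096, 0.2339]
tcp_rot: [-0.887, -1.628, 1.616]
wrist_force: [-0.2, -0.5, -0.3]
finger_gap: -0.001
```

Emit:
{"fn": "play_rows", "kwargs": {"motion": [-9,-6,0,-0.131,-9,-6,0,-0.131,-9,-6,0,-0.131,-9,-6,0,-0.131,-9,-6,0,-0.131,-9,-6,0,-0.131,-9,-6,0,-0.131,-9,-6,0,-0.131,-9,-6,0,-0.131,-9,-6,0,-0.131,0,0,0,-0.131,0,0,0,-0.118,0,0,0,0,0,0,0,0], "jaw": 0.5}}

```text
time_s: 22.9
tcp_pos: [0.5939, 0.0354, 0.2265]
tcp_rot: [-1.521, -0.463, 0.463]
wrist_force: [-0.1, 0.0, -0.3]
finger_gap: 0.498
```

```bash
python3 - <<'E'
from h import *
st(); snap('wrist','w6'); snap('scene','c6'); snap('side','s6')
p,w=wcloud('w6');x,y,z=cf(w,33.)
for a,b,n in ((84,96,'z84-96'),(128,140,'tabtop')):
    k=(z>a)&(z<b)&(abs(x-24)<14)&(abs(y)<48);print(n,k.sum(),np.median(z[k]).round(1),np.percentile(x[k],[2,98]).round(1),np.percentile(y[k],[2,98]).round(1))
k=(abs(z-78)<4)&(x>32)&(x<52)&(abs(y)<48);print('plate top',k.sum(),np.percentile(x[k],[2,98]).round(1))
k=(x>75)&(x<105)&(abs(y)<40)&(z>110)&(z<130);print('handle',k.sum(),np.percentile(x[k],[2,50,98]).round(1),np.median(z[k]))
cv2.imwrite('pics/w6c.png',cv2.resize(p[80:280,150:430,::-1],(800,572)))
for f in('w4',):
    p,w=wcloud(f);x,y,z=cf(w,33.)
    k=(abs(z-78)<4)&(x>32)&(x<52)&(abs(y)<48);print(f,'plate top',k.sum(),np.percentile(x[k],[2,98]).round(1))
E
```

```text
t 22.9 tcp [593.9  35.4 226.5] yaw 33.87 down [-0. -0. -1.] F [-0.1  0.  -0.3] T [0.01 0.01 0.02] gap 42.33 q [ 0.39  0.23 -0.18 -0.   -1.16 -2.94]
z84-96 950 88.9 [10.8 37.4] [-45.   46.8]
tabtop 1827 134.9 [10.5 37.4] [-20.6  22.1]
plate top 794 [39.5 49. ]
handle 655 [84.5 87.4 92.6] 122.51145824346895
w4 plate top 700 [39.9 49.5]
```

View pics/w6c.png

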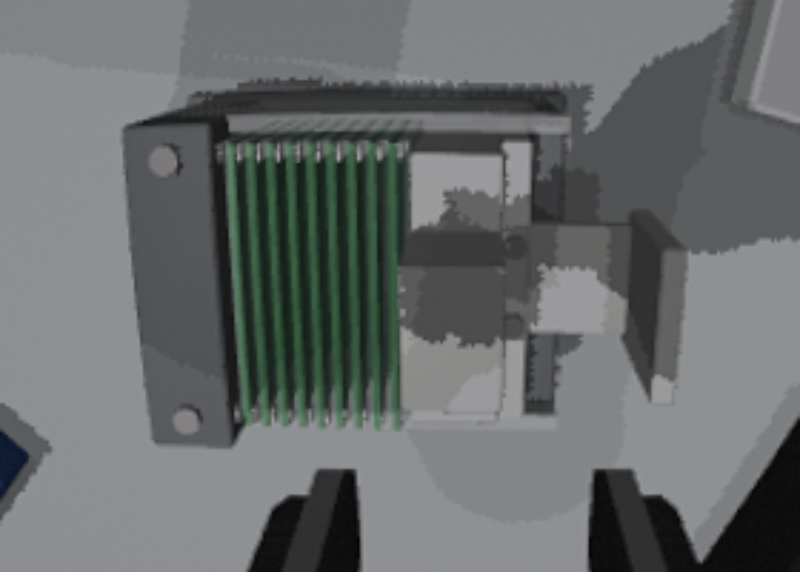

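View pics/c6.png

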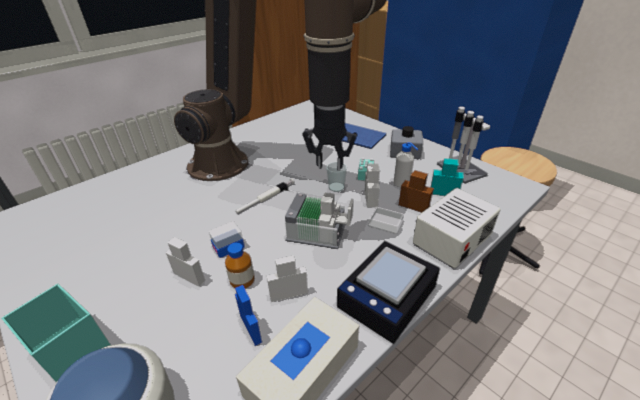

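```bash
python3 - <<'E'
from h import *
robot.close_job(); st()
E
```

```text
the job is handed in; nothing more can be done
the job is handed in; nothing more can be done
```

The casting box is ready to pour: the 30 mm block sits in the gap, tab up and on the floor, pinched against the glass by the pressure plate. I handed the job in at about 23 s of the 69 s allowed.

- **Choosing the block:** The depth pictures read the four blocks as about 18, 24, 30 and 36 mm and the gap as about 31 mm. I gripped only the block that looked 30 mm, and the jaws read 29.3 mm, so it is the 30 mm one. I did not grip or try the other three. The 36 mm block was ruled out by the gap measurement alone.
- **Lowering it in:** There was no contact force on the way past either rim. It touched the floor at the expected height and I released it at about 7 N. The tab top then measured 135 mm above the bench, against 134 mm nominal.
- **Pushing the plate:** It slid at about 4 N for under 1 mm, then stopped. It did not move further while I raised the push to 16 N. The last picture shows the handle 0.8 mm closer in and the plate's travel well short of the end stop.
- **Everything else:** The other three blocks and the bystanders look unmoved in the last scene picture. The gripper was clear of everything at hand-in.

**Checks that disagreed:** The first side-camera reading put the gap at 33 mm, while the closer wrist camera gave 31 mm. The clean drop past both rims and the short plate travel fit 31 mm. Caster yaw estimates ranged from about 32.6° to 33.9°, and I settled on about 33°.

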